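Set out the steel bottle stoppers on their display tiles

TASK

Dress the counter display: stand each of the four steel bottle stoppers in the middle of the white marble tile cut to the same outline as its head (round, square, oblong, cross), upright on its head as it stands now. Do not knock a stopper over on the way, and leave the brass funnel and the crystal stopper where they are.

Things in the scene. Friction and masses are not known exactly. Their poses are not given: they have to be found in the camera images.
- stopper_round_mid (a point): Steel bottle stopper with a round head, a disc 48 mm in diameter, 12 mm thick, standing loose on it. Its plug points up: a round bar 19 mm in diameter in mid-head, 12 to 76 mm above its foot, three black rubber rings (21 mm) near the top. About 130 g. The point is on its axis half-way up, 38 mm above its foot; z points up. Grip it by the plug; yaw does not matter.
- stopper_square_mid (a point): Steel bottle stopper with a square head, 44 by 44 mm, 12 mm thick, standing loose on it. Its plug points up: a round bar 19 mm in diameter in mid-head, 12 to 76 mm above its foot, three black rubber rings (21 mm) near the top. About 130 g. The point is on its axis half-way up, 38 mm above its foot; z points up. Grip it by the plug; yaw does not matter.
- stopper_oblong_mid (a point): Steel bottle stopper with an oblong (rectangular) head, 62 mm along its x by 26 mm along its y, 12 mm thick, standing loose on it. Its plug points up: a round bar 19 mm in diameter in mid-head, 12 to 76 mm above its foot, three black rubber rings (21 mm) near the top. About 130 g. The point is on its axis half-way up, 38 mm above its foot; z points up. Grip it by the plug; yaw does not matter.
- stopper_cross_mid (a point): Steel bottle stopper with a cross-shaped (plus-shaped) head, two crossing bars each 58 by 18 mm along its x and y, 12 mm thick, standing loose on it. Its plug points up: a round bar 19 mm in diameter in mid-head, 12 to 76 mm above its foot, three black rubber rings (21 mm) near the top. About 130 g. The point is on its axis half-way up, 38 mm above its foot; z points up. Grip it by the plug; yaw does not matter.
- tile_round_top (a point): White marble display tile, round, 92 mm in diameter, 10 mm thick, fixed to the counter. The point is the centre of its flat top face, 10 mm above the counter; z points up. The four tiles and a low turquoise dish of corks (96 mm across, up to 45 mm high, fixed) share a row at the far side of the things.
- tile_square_top (a point): White marble display tile, square, 84 by 84 mm, 10 mm thick, fixed to the counter. The point is the centre of its flat top face, 10 mm above the counter; z points up. The four tiles and a low turquoise dish of corks (96 mm across, up to 45 mm high, fixed) share a row at the far side of the things.
- tile_oblong_top (a point): White marble display tile, oblong (rectangular), 60 mm along its x by 112 mm along its y, 10 mm thick, fixed to the counter. The point is the centre of its flat top face, 10 mm above the counter; z points up. The four tiles and a low turquoise dish of corks (96 mm across, up to 45 mm high, fixed) share a row at the far side of the things.
- tile_cross_top (a point): White marble display tile, cross-shaped (plus-shaped), two crossing bars each 104 by 44 mm along its x and y, 10 mm thick, fixed to the counter. The point is the centre of its flat top face, 10 mm above the counter; z points up. The four tiles and a low turquoise dish of corks (96 mm across, up to 45 mm high, fixed) share a row at the far side of the things.
- funnel_mid (a point): Brass bottle-neck funnel standing mouth down, loose, 60 mm wide at its foot, 80 mm high. The point is on its axis half-way up (40 mm). A bystander among the stoppers: stays where it is.
- crystal_mid (a point): Heavy faceted crystal decanter stopper standing on its plug, loose, at most 52 mm wide, 70 mm high. The point is on its axis half-way up (35 mm). A bystander among the stoppers, not one of the steel ones: stays where it is.
Things that resemble listed ones, but are neither listed nor needed, are in the scene too. Leave any red look-alike of the part that bears stopper_oblong_mid alone.

How it is judged:
By the outcome, as a careful person would: the job done as asked, in the order asked, and still so for the second after the job is handed in, with the robot touching nothing.
It also fails if it takes over 112 s, if anything falls off the work surface, if the arm or the gripper's body presses on something with over 40 N, if the wrist force passes 120 N, or if a joint passes its speed limit or range.

ROBOT

A 6-joint arm with a two-finger parallel gripper is mounted at the origin on the work surface. World frame = base frame: x ahead of the robot, y to its left, z up, the work surface at z = 0. Lengths are in m, angles in rad, forces in N, time in s.
With the tool pointing down it reaches from about 0.375 to 0.9 m from the base axis. Payload 3.1 kg.
Tool frame: the origin (TCP) lies midway between the tips of the shut fingers; the grasp point (between the pads) lies 19 mm behind it; z points along the fingers, y is the line along which they close (so a half turn about z gives the same grasp; the last joint's range is limited). The gripper opens to 85 mm and grips with 20 to 120 N. Pads are 22 mm wide; open, the fingers measure 114 mm over their backs; the gripper's body (76 mm by 85 mm) begins 54 mm behind the grasp point. The pads swing forward as they close: fully open they stand 13 mm farther back than shut.
Start: joints at [-1.343, 0.527, 1.433, -0, 1.181, -0.178], TCP at [0.247, -0.574, 0.201] pointing down, gripper open.
Joint ranges: [-3.08, 3.08], [-0.75, 2.2], [0.22, 2.44], [-1.43, 4.57], [0, 2.65], [-2.85, 2.85]. Speed limits (rad/s): [2.79, 2.79, 3.14, 3.14, 3.14, 3.14].

INTERFACE

Orientations are given as a unit quaternion [x, y, z, w].
In Python, from station import manip gives the robot as it stands. The module is installed in compiled form; this text tells all that it offers.
- The arm moves only by the tool apply_moves, never from a script. Its arguments are lists of equal length, an entry for each row: "claw": the gripper's target within -1 to 1 (fully open at 1, half-way at 0, shut at -1); "travel": the shift along the tool's x, y, z scaled (see below), a list of three; "turn": the turn, a rotation vector about the tool's x, y, z scaled (see below), a list of three. In form: {"claw": [claw, ...], "travel": [[dx, dy, dz], ...], "turn": [[rx, ry, rz], ...]}. A call has 1 to 5 rows; each row is the pose to reach, as a shift and turn from the pose commanded when the call began, along the tool's axes at that moment, turning the shorter way round; what a row does not reach only later rows make up. The controller multiplies each number of a shift by 800 mm and each number of a turn by 180 degrees. A row lasts 1/12 s, in which the tool goes at most 41.7 mm and 7.16 degrees, less where a joint would pass 70% of its speed; a pose out of reach is approached as far as the arm can. A call with a number of a shift or a turn outside -1 to 1 is refused whole. A call with a gripper value outside its range is refused whole. The fingers move at their own pace and stop on an object; "newtons" is the grip in N (left out, the last holds). Time passes only in rows, so rows that repeat a pose let the fingers close. It gives the time, the measured TCP pose, the force, the opening and the grip force at its end, in the units of the state.
- manip.sense(): the state, without advancing time (a new reading comes with each control period).
- manip.snapshot(name): name is "side" or "top"; returns a dict with "pixels" (480x640x3 uint8, red, green, blue), "depth" (480x640 float32, m along the optical axis (not along the pixel's ray), 0 where there is no reading), "intrinsics" (3x3 intrinsics, pixels), "R" (3x3) and "t" (3): a world point X has camera coordinates R X + t. Camera axes: x right, y down, z forward; pixel columns grow to the right and rows downward; lengths in m; the calibration is good to about 2 mm. A picture is of the moment at which its call begins.
- manip.sign_off(): hands the job in; it is judged then, once.
The state is a dict: "t": time; "q": joint angles; "qd": joint speeds; "tau": joint torques, N m; "tcp_pos": TCP position; "tool_rot": TCP orientation; "force": force on the tool from outside, world axes, zero at the start; "ft_torque": the same for the moment, N m; "finger_gap": opening from 0.0 (shut) to 1.0 (fully open); "gripper_force": force on a finger pad.
Only numpy, scipy, OpenCV 4.12 (cv2) and the standard library are available. Lean on these libraries where they do the work, as an engineer would, in place of code of your own. Each camera call takes 0.05 s, during which the arm holds its last target. There are 200 camera calls.

## Working session

There is one attempt and no reset: what is moved stays moved. The work goes in short steps, Python scripts to look and compute and a tool call to move; the robot and the scene stay as the last step left them, time stands still between calls to the robot, and variables do not carry over. Pictures are saved under pics/ and viewed, at most 14 in all, crops included, and the job is handed in when it is done.

Besides the shell and the picture viewer there is one more tool, called after "Call:" as name(argument=value, ...) on one line, values as JSON. apply_moves: Moves the arm, as the interface text tells. Shifts and turns lie within -1 to 1; 1 stands for 800 mm of shift or 180 degrees of turn. Its arguments: {"type":"object","properties":{"claw":{"type":"array","items":{"type":"number"}},"travel":{"type":"array","items":{"type":"array","items":{"type":"number"}}},"turn":{"type":"array","items":{"type":"array","items":{"type":"number"}}},"newtons":{"type":"number"}},"required":["claw","travel","turn"]}

```bash
mkdir -p pics; python3 - <<'E'
from station import manip
import cv2,numpy as np
for n in("top","side"):
    s=manip.snapshot(n); cv2.imwrite(f"pics/{n}0.png",s["pixels"][:,:,::-1]); np.savez(f"{n}0.npz",**s)
    print(n,s["intrinsics"].tolist(),s["R"].round(3).tolist(),s["t"].round(3).tolist())
print(manip.sense())
E
```

```text
top [[449.4569016295944, 0.0, 311.76737062598994], [0.0, 449.4569016295944, 234.19030203256568], [0.0, 0.0, 1.0]] [[0.012, -1.0, -0.018], [-0.994, -0.01, -0.113], [0.113, 0.02, -0.993]] [0.012, 0.508, 0.902]
side [[593.9406816742385, 0.0, 321.7747568344031], [0.0, 593.9406816742385, 244.17681582061417], [0.0, 0.0, 1.0]] [[-0.699, -0.715, 0.003], [-0.495, 0.481, -0.723], [0.515, -0.507, -0.691]] [0.362, 0.309, 1.018]
{'t': 0.1, 'q': array([-1.34352881e+00,  5.28373003e-01,  1.43376495e+00, -7.69172280e-07,
        1.18142840e+00, -1.78480144e-01]), 'qd': array([-0.00064778, -0.00138885, -0.00183936,  0.00122391, -0.00050149,
        0.00056586]), 'tau': array([-2.75428984e-04, -4.43304384e+01, -1.78586483e+01, -2.45939746e-04,
        3.86545129e-03,  4.78884601e-06]), 'tcp_pos': array([ 0.24656817, -0.57354111,  0.2004346 ]), 'tool_rot': array([ 9.79491083e-01,  2.01485096e-01, -2.44260456e-05, -9.86546701e-04]), 'force': array([ 0.06452021,  0.54176209, -0.34286789]), 'ft_torque': array([0.01307425, 0.00217229, 0.01680074]), 'gripper_force': 0.0, 'finger_gap': 0.9984285346724121}
```

View pics/top0.png

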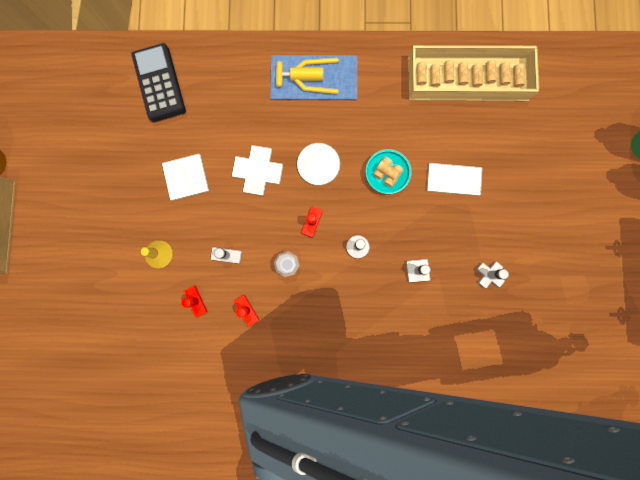

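View pics/side0.png

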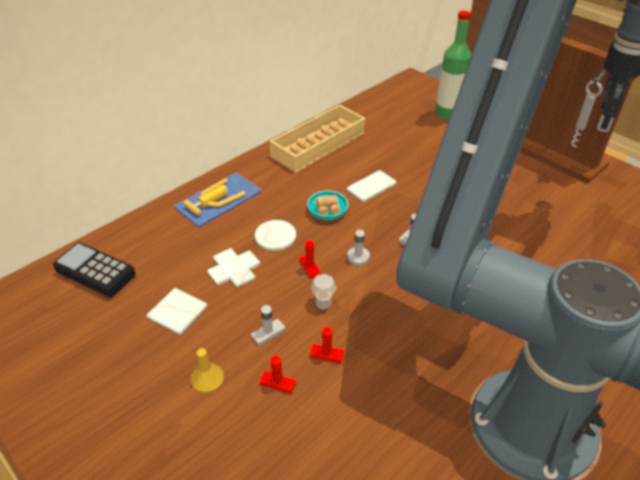

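The top view shows:
- **Tiles:** square (185,177), cross (257,170), round (319,164) and oblong (455,180), with the dish at (388,172).
- **Steel stoppers:** oblong (226,255), round (358,246), square (418,271) and cross (492,274).
- **Leave alone:** red look-alikes at (312,222), (194,300) and (246,310), the crystal at (287,264) and the funnel at (157,254).

The side view agrees, except that the arm hides the cross stopper and part of the square one.

```bash
cat > h.py <<'E'
import numpy as np,cv2
def cloud(s):
    K,R,t=s["intrinsics"],s["R"],s["t"]; v,u=np.mgrid[:480,:640]; d=s["depth"]
    P=np.stack([(u-K[0,2])/K[0,0]*d,(v-K[1,2])/K[1,1]*d,d],-1)
    return (P-t)@R
def ray(s,u,v,z):
    K,R,t=s["intrinsics"],s["R"],s["t"]
    r=R.T@np.array([(u-K[0,2])/K[0,0],(v-K[1,2])/K[1,1],1]); c=-R.T@t
    return c+r*(z-c[2])/r[2]
def proj(s,X):
    p=s["intrinsics"]@(s["R"]@np.array(X)+s["t"]); return p[:2]/p[2]
E
python3 - <<'E'
from h import *
s=dict(np.load("top0.npz")); W=cloud(s); hsv=cv2.cvtColor(s["pixels"],cv2.COLOR_RGB2HSV)
c=lambda u,v,r:(slice(v-r,v+r),slice(u-r,u+r))
print("table z",np.median(W[200:230,120:280,2]))
m=((hsv[...,1]<70)&(hsv[...,2]>150)).astype(np.uint8)
for n,u,v in[("sq",185,177),("cr",257,170),("ro",319,164),("ob",455,180)]:
    mm=np.zeros_like(m); mm[c(u,v,33)]=m[c(u,v,33)]
    C=max(cv2.findContours(mm,0,2)[0],key=cv2.contourArea); M=cv2.moments(C)
    w=np.array([ray(s,*p[0],.01)[:2] for p in C],np.float32)
    print("tile",n,ray(s,M["m10"]/M["m00"],M["m01"]/M["m00"],.01).round(4),[np.round(a,4) for a in cv2.minAreaRect(w)])
for n,u,v in[("ob",226,255),("ro",358,246),("sq",418,271),("cr",492,274),("red1",312,222),("red2",194,300),("red3",246,310),("crystal",287,264),("fun",157,254)]:
    P=W[c(u,v,24)].reshape(-1,3); px=np.stack(np.meshgrid(range(u-24,u+24),range(v-24,v+24)),-1).reshape(-1,2)
    t=P[:,2]>P[:,2].max()-.006; h=(P[:,2]>.007)&(P[:,2]<.018)
    tc=px[t].mean(0); 
    print(n,"zmax",P[:,2].max().round(4),t.sum(),"topmean",P[t].mean(0).round(4),"ray",ray(s,*tc,P[t][:,2].mean())[:2].round(4),"px",tc.round(1),
     "head",h.sum(),[np.round(a,4) for a in cv2.minAreaRect(P[h][:,:2].astype(np.float32))] if h.sum()>4 else "")
    if n in("ob","ro","sq"):
        x=P[t].mean(0); print("  side pix",proj(dict(np.load("side0.npz")),x).round(1))
im=s["pixels"][140:330,120:530,::-1]
E
python3 -c "
import numpy as np,cv2
s=np.load('top0.npz')['pixels'][205:325,180:530,::-1]
a=cv2.resize(s,None,fx=2.28,fy=2.28,interpolation=2)
b=np.load('side0.npz')['pixels'][210:400,190:450,::-1]
b=cv2.resize(b,(400,292),interpolation=2)
o=np.zeros((a.shape[0]+292,a.shape[1],3),np.uint8);o[:a.shape[0]]=a;o[a.shape[0]:,:400]=b;cv2.imwrite('pics/crop.png',o);print(o.shape)"
```

```text
table z -2.994108405947494e-05
tile sq [0.6318 0.2935 0.01  ] [array([0.632 , 0.2935]), array([0.0863, 0.0852]), np.float64(15.2844)]
tile cr [0.648  0.1379 0.01  ] [array([0.6479, 0.1382]), array([0.1034, 0.1024]), np.float64(36.4914)]
tile ro [0.6626 0.0066 0.01  ] [array([0.663 , 0.0068]), array([0.0905, 0.0905]), np.float64(0.338)]
tile ob [ 0.6315 -0.2842  0.01  ] [array([ 0.6318, -0.2841]), array([0.1134, 0.0622]), np.float64(85.132)]
ob zmax 0.9539 12 topmean [ 4.022e-01 -3.000e-04  9.539e-01] ray [ 4.022e-01 -3.000e-04] px [227.5 253.2] head 230 [array([0.463, 0.2  ]), array([0.0626, 0.0259]), np.float64(82.8255)]
  side pix [ 410.  -364.6]
ro zmax 0.9539 5 topmean [ 4.022e-01 -3.000e-04  9.539e-01] ray [ 4.022e-01 -3.000e-04] px [350.8 239.8] head 300 [array([ 0.4844, -0.0771]), array([0.0458, 0.0464]), np.float64(45.3807)]
  side pix [ 410.  -364.6]
sq zmax 0.9539 10 topmean [ 4.022e-01 -3.000e-04  9.539e-01] ray [ 4.022e-01 -3.000e-04] px [419. 264.] head 323 [array([ 0.4351, -0.2031]), array([0.0442, 0.0444]), np.float64(4.6792)]
  side pix [ 410.  -364.6]
cr zmax 0.9539 
[... 357 characters left out ...]
8)]
red2 zmax 0.9539 12 topmean [ 4.022e-01 -3.000e-04  9.539e-01] ray [ 4.022e-01 -3.000e-04] px [195.9 297.8] head 300 [array([0.3603, 0.2723]), array([0.0609, 0.0505]), np.float64(26.6442)]
red3 zmax 0.9539 5 topmean [ 4.022e-01 -3.000e-04  9.539e-01] ray [ 4.022e-01 -3.000e-04] px [241.8 305.4] head 295 [array([0.3483, 0.1541]), array([0.0618, 0.0262]), np.float64(32.9725)]
crystal zmax 0.9539 14 topmean [ 4.022e-01 -3.000e-04  9.539e-01] ray [ 4.022e-01 -3.000e-04] px [291.4 263.7] head 0 
fun zmax 0.9539 4 topmean [ 4.022e-01 -3.000e-04  9.539e-01] ray [ 4.022e-01 -3.000e-04] px [152.8 262. ] head 187 [array([0.4637, 0.3442]), array([0.0512, 0.0552]), np.float64(84.7539)]
(566, 798, 3)
```

View pics/crop.png

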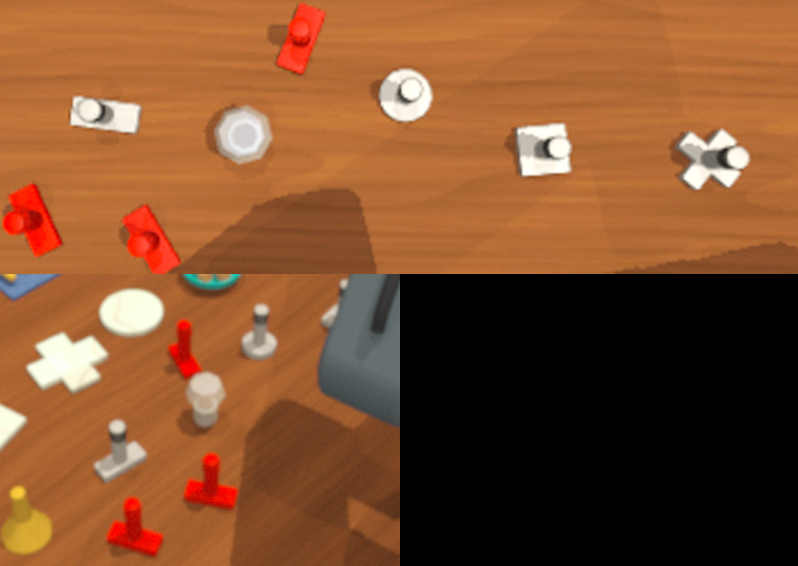

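The crop shows all four steel heads clear, with no neighbour closer than about 100 mm. In the full image the plug tops sit near (220,253), (360,245), (423,270) and (503,274).

```bash
cat >> h.py <<'E'
from scipy.spatial.transform import Rotation as Ro
def go(S,x,y,z,yaw=0):
    "shift, turn (scaled) from the measured pose; yaw = world angle of tool x"
    R=Ro.from_quat(S["tool_rot"]); T=Ro.from_euler("z",yaw,degrees=True)*Ro.from_quat([1,0,0,0])
    d=R.inv().apply(np.array([x,y,z])-S["tcp_pos"])
    print("tcp",S["tcp_pos"].round(4),"t",round(S["t"],2),"gap",round(S["finger_gap"],3),"F",S["force"].round(1),"travel",(d/.8).round(4),"mm",(d*1e3).round(1),"turn",((R.inv()*T).as_rotvec()/np.pi).round(4))
E
python3 - <<'E'
from h import *
from station import manip
s=dict(np.load("top0.npz")); W=cloud(s); W[s["depth"]==0]=0
for n,u,v in[("ob",226,255),("ro",358,246),("sq",418,271),("cr",492,274),("crystal",287,264),("fun",157,254)]:
    m=np.zeros((480,640),bool); m[v-24:v+24,u-24:u+24]=1
    t=m&(W[...,2]>.071)&(W[...,2]<.09); h=m&(W[...,2]>.008)&(W[...,2]<.016)
    if n=="crystal": t=m&(W[...,2]>.06)
    vu=np.argwhere(t).mean(0); print(n,t.sum(),W[t].mean(0).round(4),"ray",ray(s,vu[1],vu[0],W[t][:,2].mean())[:2].round(4),h.sum(), (W[h].min(0)+W[h].max(0))[:2].round(4)/2)
go(manip.sense(),.4844,-.0771,.2)
E
```

```text
ob 82 [0.4627 0.1994 0.0751] ray [0.4627 0.1994] 226 [0.46255 0.1996 ]
ro 77 [ 0.4835 -0.077   0.0754] ray [ 0.4835 -0.077 ] 295 [ 0.4834  -0.07705]
sq 76 [ 0.4352 -0.2026  0.0756] ray [ 0.4352 -0.2026] 311 [ 0.43445 -0.20325]
cr 86 [ 0.4281 -0.3523  0.0752] ray [ 0.4281 -0.3523] 314 [ 0.4279 -0.3529]Traceback (most recent call last):
  File "<stdin>", line 8, in <module>
    return umr_minimum(a, axis, None, out, keepdims, initial, where)
ValueError: zero-size array to reduction operation minimum which has no identity
```

Call:
apply_moves(claw=[0, 0, 0, 0, 0], travel=[[0.517, -0.453, 0], [0.517, -0.453, 0], [0.517, -0.453, 0], [0.517, -0.453, 0], [0.517, -0.453, 0]], turn=[[0, 0, 0.1292], [0, 0, 0.1292], [0, 0, 0.1292], [0, 0, 0.1292], [0, 0, 0.1292]], newtons=50)

```text
t: 0.52
tcp_pos: [0.3367, -0.3841, 0.2009]
tool_rot: [1.0, -0.001, -0.0, -0.0]
force: [1.0, -0.1, -0.3]
finger_gap: 0.503
gripper_force: 0.0
```

```bash
python3 -c "
from h import *
from station import manip
go(manip.sense(),.4837,-.077,.2)"
```

```text
tcp [ 0.3367 -0.3841  0.2009] t 0.52 gap 0.503 F [ 1.  -0.1 -0.3] travel [ 0.1829 -0.3843  0.0014] mm [ 146.3 -307.5    1.1] turn [-0.0003  0.0001 -0.0007]
```

Call:
apply_moves(claw=[0, 0, 0, 0, 0], travel=[[0.183, -0.384, 0], [0.183, -0.384, 0], [0.183, -0.384, 0], [0.183, -0.384, 0], [0.183, -0.384, 0]], turn=[[0, 0, 0], [0, 0, 0], [0, 0, 0], [0, 0, 0], [0, 0, 0]])

```text
t: 0.93
tcp_pos: [0.4264, -0.1961, 0.2012]
tool_rot: [1.0, -0.0, -0.0, -0.0]
force: [0.2, -1.0, 0.1]
finger_gap: 0.502
gripper_force: 0.0
```

```bash
python3 -c "
from h import *
from station import manip
go(manip.sense(),.4837,-.077,.12)"
```

```text
tcp [ 0.4264 -0.1961  0.2012] t 0.93 gap 0.502 F [ 0.2 -1.   0.1] travel [ 0.0716 -0.1489  0.1015] mm [  57.3 -119.1   81.2] turn [-0.0001  0.0001 -0.0002]
```

Call:
apply_moves(claw=[-0.1, -0.1, -0.1, -0.1, -0.1], travel=[[0.0716, -0.149, 0.08], [0.0716, -0.149, 0.08], [0.0716, -0.149, 0.08], [0.0716, -0.149, 0.08], [0.0716, -0.149, 0.08]], turn=[[0, 0, 0], [0, 0, 0], [0, 0, 0], [0, 0, 0], [0, 0, 0]])

```text
t: 1.35
tcp_pos: [0.4826, -0.0747, 0.1351]
tool_rot: [1.0, 0.002, -0.002, -0.001]
force: [-0.3, -0.5, 0.2]
finger_gap: 0.451
gripper_force: 0.0
```

```bash
python3 -c "
from h import *
from station import manip
go(manip.sense(),.4837,-.077,.033)"
```

```text
tcp [ 0.4826 -0.0747  0.1351] t 1.35 gap 0.451 F [-0.3 -0.5  0.2] travel [0.0019 0.0032 0.1276] mm [  1.5   2.6 102. ] turn [-0.0009  0.0014  0.0015]
```

Call:
apply_moves(claw=[-0.1, -0.1, -0.1, -0.1, -0.1], travel=[[0, 0, 0], [0, 0, 0.04], [0, 0, 0.08], [0, 0, 0.1], [0, 0, 0.1]], turn=[[0, 0, 0], [0, 0, 0], [0, 0, 0], [0, 0, 0], [0, 0, 0]])

```text
t: 1.77
tcp_pos: [0.4812, -0.0798, 0.0551]
tool_rot: [1.0, -0.001, -0.003, -0.001]
force: [-0.3, 0.1, -0.6]
finger_gap: 0.45
gripper_force: 0.0
```

```bash
python3 -c "
from h import *
from station import manip
go(manip.sense(),.4837,-.077,.033)"
```

```text
tcp [ 0.4812 -0.0798  0.0551] t 1.77 gap 0.45 F [-0.3  0.1 -0.6] travel [ 0.0033 -0.0034  0.0276] mm [ 2.7 -2.7 22.1] turn [-0.0006  0.0017 -0.0007]
```

Call:
apply_moves(claw=[-0.1, -0.1, -0.1], travel=[[0, 0, 0.01], [0, 0, 0.026], [0, 0, 0.026]], turn=[[0, 0, 0], [0, 0, 0], [0, 0, 0]])

```text
t: 2.02
tcp_pos: [0.4835, -0.0799, 0.0364]
tool_rot: [1.0, -0.001, 0.0, 0.0]
force: [0.0, 0.5, -0.4]
finger_gap: 0.452
gripper_force: 0.0
```

```bash
python3 -c "
from h import *
from station import manip
S=manip.sense();go(S,.4837,-.077,.033);print(S['qd'].round(4))"
```

```text
tcp [ 0.4835 -0.0799  0.0364] t 2.02 gap 0.452 F [ 0.   0.5 -0.4] travel [ 0.0003 -0.0037  0.0042] mm [ 0.2 -2.9  3.4] turn [ 0.0001 -0.     -0.0004]
[ 0.0072 -0.0289 -0.0051  0.0007  0.04    0.0007]
```

Call:
apply_moves(claw=[-0.1, -0.1, -0.1], travel=[[0, -0.0037, 0.003], [0, -0.0037, 0.003], [0, -0.0037, 0.003]], turn=[[0, 0, 0], [0, 0, 0], [0, 0, 0]])

```text
t: 2.27
tcp_pos: [0.484, -0.0762, 0.035]
tool_rot: [1.0, -0.0, 0.001, 0.0]
force: [0.1, 0.1, -0.9]
finger_gap: 0.447
gripper_force: 0.0
```

```bash
python3 -c "
from h import *
from station import manip
S=manip.sense();go(S,.4837,-.077,.033);print(S['qd'].round(4))"
```

```text
tcp [ 0.484  -0.0762  0.035 ] t 2.27 gap 0.447 F [ 0.1  0.1 -0.9] travel [-0.0004  0.001   0.0025] mm [-0.3  0.8  2. ] turn [ 0.0002 -0.0005 -0.    ]
[ 0.0032  0.0007  0.0001 -0.0012 -0.001   0.0014]
```

Call:
apply_moves(claw=[-0.4, -0.7, -1, -1, -1], travel=[[0, 0, 0], [0, 0, 0], [0, 0, 0], [0, 0, 0], [0, 0, 0]], turn=[[0, 0, 0], [0, 0, 0], [0, 0, 0], [0, 0, 0], [0, 0, 0]], newtons=50)

```text
t: 2.68
tcp_pos: [0.4841, -0.0764, 0.0349]
tool_rot: [1.0, 0.0, 0.001, 0.0]
force: [-0.6, -0.8, 6.5]
finger_gap: 0.195
gripper_force: 48.9
```

```bash
python3 -c "
from h import *
from station import manip
S=manip.sense();go(S,.6628,.0067,.15)"
```

```text
tcp [ 0.4841 -0.0764  0.0349] t 2.68 gap 0.195 F [-0.6 -0.8  6.5] travel [ 0.2236 -0.1037 -0.1437] mm [ 178.9  -83.  -114.9] turn [ 0.0003 -0.0005  0.    ]
```

Call:
apply_moves(claw=[-1, -1, -1, -1, -1], travel=[[0, 0, -0.02], [0, 0, -0.06], [0, 0, -0.1], [0, 0, -0.13], [0, 0, -0.145]], turn=[[0, 0, 0], [0, 0, 0], [0, 0, 0], [0, 0, 0], [0, 0, 0]])

```text
t: 3.1
tcp_pos: [0.4847, -0.0763, 0.1529]
tool_rot: [1.0, 0.0, 0.002, 0.001]
force: [0.8, -0.1, -1.4]
finger_gap: 0.194
gripper_force: 49.3
```

Call:
apply_moves(claw=[-1, -1, -1, -1, -1], travel=[[0.03, -0.014, 0], [0.07, -0.033, 0], [0.11, -0.052, 0], [0.15, -0.07, 0], [0.19, -0.089, 0]], turn=[[0, 0, 0], [0, 0, 0], [0, 0, 0], [0, 0, 0], [0, 0, 0]])

```text
t: 3.52
tcp_pos: [0.636, -0.0038, 0.1497]
tool_rot: [1.0, -0.0, -0.001, -0.0]
force: [0.1, -0.6, -1.3]
finger_gap: 0.193
gripper_force: 49.3
```

Call:
apply_moves(claw=[-1, -1, -1, -1], travel=[[0.02, -0.01, 0], [0.0336, -0.0147, 0], [0.0336, -0.0147, 0], [0.0336, -0.0147, 0]], turn=[[0, 0, 0], [0, 0, 0], [0, 0, 0], [0, 0, 0]])

```text
t: 3.85
tcp_pos: [0.6614, 0.0073, 0.1491]
tool_rot: [1.0, 0.0, -0.001, -0.0]
force: [-1.0, -0.3, -1.7]
finger_gap: 0.192
gripper_force: 49.3
```

```bash
python3 -c "
from h import *
from station import manip
S=manip.sense();go(S,.6628,.0067,.0465)
s=manip.snapshot('side');u,v=proj(s,[.6628,.0067,.05]).astype(int);cv2.imwrite('pics/a.png',cv2.resize(s['pixels'][v-110:v+90,max(0,u-130):u+130,::-1],None,fx=2,fy=2));print(u,v)"
```

```text
tcp [0.6614 0.0073 0.1491] t 3.85 gap 0.192 F [-1.  -0.3 -1.7] travel [0.0021 0.0008 0.1282] mm [  1.7   0.7 102.6] turn [-0.0001  0.0008  0.0002]
274 220
```

View pics/a.png

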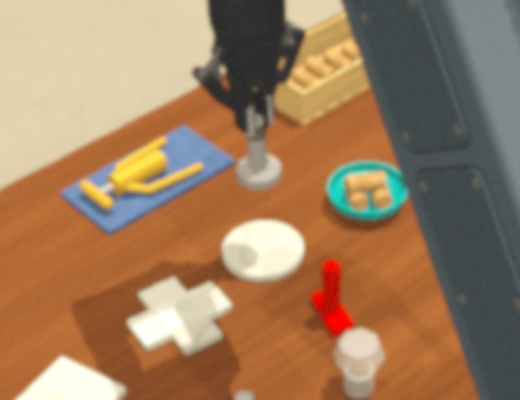

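The round stopper hangs upright above its tile. Lowering it now.

Call:
apply_moves(claw=[-1, -1, -1, -1, -1], travel=[[0.002, 0.001, 0.03], [0.002, 0.001, 0.065], [0.002, 0.001, 0.095], [0.002, 0.001, 0.115], [0.002, 0.001, 0.12]], turn=[[0, 0, 0], [0, 0, 0], [0, 0, 0], [0, 0, 0], [0, 0, 0]])

```text
t: 4.32
tcp_pos: [0.6597, 0.0059, 0.0507]
tool_rot: [1.0, -0.001, -0.004, -0.001]
force: [-0.7, -0.2, -0.6]
finger_gap: 0.19
gripper_force: 49.3
```

Call:
apply_moves(claw=[-1, -1, -1, -1], travel=[[0, 0, 0.003], [0, 0, 0.006], [0, 0, 0.008], [0, 0, 0.008]], turn=[[0, 0, 0], [0, 0, 0], [0, 0, 0], [0, 0, 0]])

```text
t: 4.65
tcp_pos: [0.6646, 0.0059, 0.0488]
tool_rot: [1.0, -0.0, 0.001, 0.0]
force: [-0.2, -0.4, -1.4]
finger_gap: 0.192
gripper_force: 49.3
```

```bash
python3 -c "
from h import *
from station import manip
S=manip.sense();go(S,.6628,.0067,.0455)"
```

```text
tcp [0.6646 0.0059 0.0488] t 4.65 gap 0.192 F [-0.2 -0.4 -1.4] travel [-0.0022 -0.001   0.0042] mm [-1.8 -0.8  3.3] turn [ 0.0001 -0.0006 -0.0001]
```

Call:
apply_moves(claw=[-1, -1, -1, -1], travel=[[-0.002, -0.001, 0.002], [-0.002, -0.001, 0.0035], [-0.002, -0.001, 0.0035], [-0.002, -0.001, 0.0035]], turn=[[0, 0, 0], [0, 0, 0], [0, 0, 0], [0, 0, 0]])

```text
t: 4.98
tcp_pos: [0.6624, 0.0071, 0.0451]
tool_rot: [1.0, 0.0, 0.0, 0.0]
force: [0.1, 0.3, -1.8]
finger_gap: 0.192
gripper_force: 49.3
```

```bash
python3 -c "
from h import *
from station import manip
S=manip.sense();go(S,.6628,.0067,.0455)"
```

```text
tcp [0.6624 0.0071 0.0451] t 4.98 gap 0.192 F [ 0.1  0.3 -1.8] travel [ 0.0005  0.0005 -0.0005] mm [ 0.4  0.4 -0.4] turn [ 0.     -0.0001  0.    ]
```

Call:
apply_moves(claw=[-1, -1, -1, -1], travel=[[0, 0, 0.001], [0, 0, 0.002], [0, 0, 0.002], [0, 0, 0.002]], turn=[[0, 0, 0], [0, 0, 0], [0, 0, 0], [0, 0, 0]])

```text
t: 5.32
tcp_pos: [0.6629, 0.0067, 0.045]
tool_rot: [1.0, 0.0, 0.001, 0.0]
force: [-2.7, -0.4, 7.0]
finger_gap: 0.194
gripper_force: 50.2
```

Call:
apply_moves(claw=[-0.5, -0.4, -0.2, -0.1, -0.1], travel=[[0, 0, 0], [0, 0, 0], [0, 0, 0], [0, 0, 0], [0, 0, 0]], turn=[[0, 0, 0], [0, 0, 0], [0, 0, 0], [0, 0, 0], [0, 0, 0]])

```text
t: 5.73
tcp_pos: [0.6623, 0.007, 0.0431]
tool_rot: [1.0, -0.0, -0.0, -0.0]
force: [-0.1, 0.2, 0.1]
finger_gap: 0.451
gripper_force: 0.0
```

Call:
apply_moves(claw=[-0.1, -0.1, -0.1, -0.1, -0.1], travel=[[0, 0, -0.03], [0, 0, -0.07], [0, 0, -0.11], [0, 0, -0.13], [0, 0, -0.13]], turn=[[0, 0, 0], [0, 0, 0], [0, 0, 0], [0, 0, 0], [0, 0, 0]])

```text
t: 6.15
tcp_pos: [0.6658, 0.0065, 0.1523]
tool_rot: [1.0, 0.0, 0.005, 0.001]
force: [0.8, 1.0, 0.6]
finger_gap: 0.451
gripper_force: 0.0
```

```bash
python3 -c "
from h import *
from station import manip
S=manip.sense();go(S,.4350,-.2027,.14)"
```

```text
tcp [0.6658 0.0065 0.1523] t 6.15 gap 0.451 F [0.8 1.  0.6] travel [-0.2886  0.2615  0.013 ] mm [-230.9  209.2   10.4] turn [ 0.0005 -0.0031  0.    ]
```

Call:
apply_moves(claw=[-0.1, -0.1, -0.1, -0.1, -0.1], travel=[[-0.03, 0.028, 0], [-0.065, 0.06, 0], [-0.1, 0.092, 0], [-0.135, 0.124, 0], [-0.17, 0.156, 0]], turn=[[0, 0, 0], [0, 0, 0], [0, 0, 0], [0, 0, 0], [0, 0, 0]])

```text
t: 6.57
tcp_pos: [0.5241, -0.1182, 0.1461]
tool_rot: [1.0, 0.0, -0.001, -0.0]
force: [-0.4, -0.3, -0.0]
finger_gap: 0.45
gripper_force: 0.0
```

Call:
apply_moves(claw=[-0.1, -0.1, -0.1, -0.1, -0.1], travel=[[-0.035, 0.032, 0], [-0.07, 0.064, 0], [-0.1, 0.092, 0], [-0.115, 0.106, 0], [-0.115, 0.106, 0]], turn=[[0, 0, 0], [0, 0, 0], [0, 0, 0], [0, 0, 0], [0, 0, 0]])

```text
t: 6.98
tcp_pos: [0.4313, -0.2039, 0.1463]
tool_rot: [1.0, -0.002, -0.002, -0.001]
force: [-0.0, 0.1, -0.0]
finger_gap: 0.447
gripper_force: 0.0
```

Call:
apply_moves(claw=[-0.1, -0.1, -0.1], travel=[[0, 0, 0], [0, 0, 0], [0, 0, 0]], turn=[[0, 0, 0], [0, 0, 0], [0, 0, 0]])

```text
t: 7.23
tcp_pos: [0.435, -0.2019, 0.147]
tool_rot: [1.0, 0.001, -0.0, -0.0]
force: [0.7, 0.1, -0.7]
finger_gap: 0.451
gripper_force: 0.0
```

```bash
python3 -c "
from h import *
from station import manip
S=manip.sense();go(S,.4350,-.2027,.034)
s=manip.snapshot('top');W=cloud(s);W[s['depth']==0]=0
t=(W[...,2]>.078)&(W[...,2]<.092)&(abs(W[...,0]-.663)<.04)&(abs(W[...,1]-.007)<.04);print(t.sum(),W[t].mean(0).round(4))
t=(W[...,2]>.017)&(W[...,2]<.027)&(abs(W[...,0]-.663)<.04)&(abs(W[...,1]-.007)<.04);print(t.sum(),(W[t].min(0)+W[t].max(0))/2)
cv2.imwrite('pics/b.png',s['pixels'][...,::-1])"
```

```text
tcp [ 0.435  -0.2019  0.147 ] t 7.23 gap 0.451 F [ 0.7  0.1 -0.7] travel [0.     0.0011 0.1412] mm [  0.    0.9 113. ] turn [-0.0001  0.      0.0004]
85 [0.6612 0.0056 0.0849]
264 [0.66046891 0.00556881 0.02186526]
```

View pics/b.png

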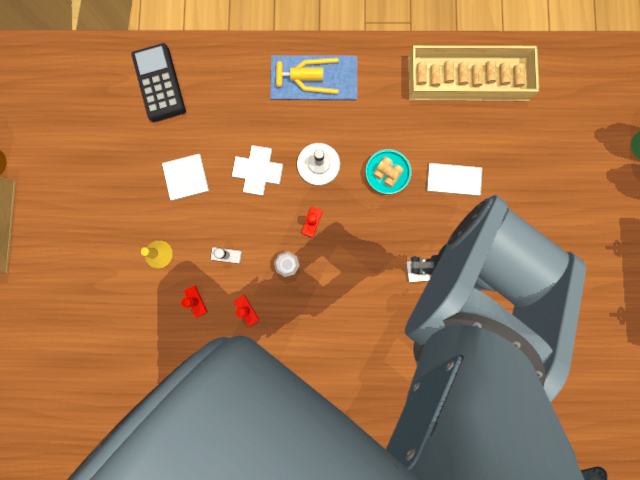

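The round stopper stands on its tile at about (319,158), within 2 mm of centre. The gripper is now over the square stopper, which is partly hidden at (418,270).

Call:
apply_moves(claw=[-0.1, -0.1, -0.1, -0.1, -0.1], travel=[[0, 0.0005, 0.02], [0, 0.0005, 0.05], [0, 0.0005, 0.085], [0, 0.0005, 0.12], [0, 0.0005, 0.141]], turn=[[0, 0, 0], [0, 0, 0], [0, 0, 0], [0, 0, 0], [0, 0, 0]])

```text
t: 7.7
tcp_pos: [0.4343, -0.2016, 0.0323]
tool_rot: [1.0, 0.001, -0.001, -0.001]
force: [0.5, 0.3, 0.1]
finger_gap: 0.45
gripper_force: 0.0
```

Call:
apply_moves(claw=[-0.1, -0.1, -0.1, -0.1], travel=[[0, 0, 0], [0, 0, 0], [0, 0, 0], [0, 0, 0]], turn=[[0, 0, 0], [0, 0, 0], [0, 0, 0], [0, 0, 0]])

```text
t: 8.03
tcp_pos: [0.4354, -0.2034, 0.0357]
tool_rot: [1.0, 0.0, 0.001, 0.001]
force: [0.2, -0.1, 0.5]
finger_gap: 0.452
gripper_force: 0.0
```

Call:
apply_moves(claw=[-0.4, -0.7, -1, -1, -1], travel=[[0, 0, 0], [0, 0, 0], [0, 0, 0], [0, 0, 0], [0, 0, 0]], turn=[[0, 0, 0], [0, 0, 0], [0, 0, 0], [0, 0, 0], [0, 0, 0]])

```text
t: 8.45
tcp_pos: [0.4351, -0.2034, 0.0358]
tool_rot: [1.0, -0.0, 0.001, 0.001]
force: [-0.4, 1.5, 5.6]
finger_gap: 0.19
gripper_force: 48.7
```

Call:
apply_moves(claw=[-1, -1, -1, -1, -1], travel=[[0, 0, -0.02], [0, 0, -0.06], [0, 0, -0.1], [0, 0, -0.13], [0, 0, -0.145]], turn=[[0, 0, 0], [0, 0, 0], [0, 0, 0], [0, 0, 0], [0, 0, 0]])

```text
t: 8.87
tcp_pos: [0.4356, -0.204, 0.1541]
tool_rot: [1.0, -0.0, 0.002, 0.002]
force: [-0.7, -0.8, -2.8]
finger_gap: 0.191
gripper_force: 49.1
```

```bash
python3 -c "
from h import *
from station import manip
S=manip.sense();go(S,.6328,.2945,.15)"
```

```text
tcp [ 0.4356 -0.204   0.1541] t 8.87 gap 0.191 F [-0.7 -0.8 -2.8] travel [ 0.2464 -0.6232  0.0039] mm [ 197.1 -498.6    3.1] turn [ 0.0012 -0.0015 -0.    ]
```

Call:
apply_moves(claw=[-1, -1, -1, -1, -1], travel=[[0.011, -0.028, 0], [0.028, -0.07, 0], [0.044, -0.111, 0], [0.061, -0.153, 0], [0.078, -0.195, 0]], turn=[[0, 0, 0], [0, 0, 0], [0, 0, 0], [0, 0, 0], [0, 0, 0]])

```text
t: 9.28
tcp_pos: [0.4968, -0.0456, 0.1511]
tool_rot: [1.0, -0.001, 0.0, 0.0]
force: [0.8, -0.8, -0.3]
finger_gap: 0.193
gripper_force: 49.1
```

Call:
apply_moves(claw=[-1, -1, -1, -1, -1], travel=[[0.017, -0.042, 0], [0.033, -0.084, 0], [0.05, -0.125, 0], [0.066, -0.167, 0], [0.083, -0.209, 0]], turn=[[0, 0, 0], [0, 0, 0], [0, 0, 0], [0, 0, 0], [0, 0, 0]])

```text
t: 9.7
tcp_pos: [0.563, 0.1219, 0.151]
tool_rot: [1.0, 0.0, 0.0, 0.0]
force: [-0.3, -1.1, -1.1]
finger_gap: 0.187
gripper_force: 49.1
```

Call:
apply_moves(claw=[-1, -1, -1, -1, -1], travel=[[0.017, -0.042, 0], [0.033, -0.084, 0], [0.05, -0.125, 0], [0.066, -0.167, 0], [0.079, -0.2, 0]], turn=[[0, 0, 0], [0, 0, 0], [0, 0, 0], [0, 0, 0], [0, 0, 0]])

```text
t: 10.12
tcp_pos: [0.6266, 0.2829, 0.1509]
tool_rot: [1.0, 0.0, 0.0, -0.0]
force: [-0.1, -0.4, -1.5]
finger_gap: 0.193
gripper_force: 49.1
```

Call:
apply_moves(claw=[-1, -1, -1, -1, -1], travel=[[0.005, -0.013, 0], [0.007, -0.018, 0], [0.007, -0.018, 0], [0.007, -0.018, 0], [0.007, -0.018, 0]], turn=[[0, 0, 0], [0, 0, 0], [0, 0, 0], [0, 0, 0], [0, 0, 0]])

```text
t: 10.53
tcp_pos: [0.6313, 0.2927, 0.1505]
tool_rot: [1.0, -0.001, -0.001, 0.0]
force: [1.1, -0.2, -1.3]
finger_gap: 0.196
gripper_force: 49.1
```

```bash
python3 -c "
from h import *
from station import manip
S=manip.sense();go(S,.6328,.2945,.0445)"
```

```text
tcp [0.6313 0.2927 0.1505] t 10.53 gap 0.196 F [ 1.1 -0.2 -1.3] travel [ 0.002  -0.0024  0.1324] mm [  1.6  -1.9 106. ] turn [ 0.0003  0.0004 -0.0005]
```

Call:
apply_moves(claw=[-1, -1, -1, -1, -1], travel=[[0.001, -0.0015, 0.03], [0.001, -0.0015, 0.07], [0.001, -0.0015, 0.1], [0.001, -0.0015, 0.12], [0.001, -0.0015, 0.126]], turn=[[0, 0, 0], [0, 0, 0], [0, 0, 0], [0, 0, 0], [0, 0, 0]])

```text
t: 10.95
tcp_pos: [0.63, 0.2932, 0.0463]
tool_rot: [1.0, -0.001, -0.004, 0.001]
force: [-0.7, -0.7, -1.2]
finger_gap: 0.19
gripper_force: 49.1
```

Call:
apply_moves(claw=[-1, -1, -1, -1], travel=[[0, 0, 0], [0, 0, 0], [0, 0, 0.001], [0, 0, 0.001]], turn=[[0, 0, 0], [0, 0, 0], [0, 0, 0], [0, 0, 0]])

```text
t: 11.28
tcp_pos: [0.634, 0.2958, 0.0507]
tool_rot: [1.0, -0.0, 0.002, -0.0]
force: [-0.7, -0.3, -1.4]
finger_gap: 0.192
gripper_force: 49.2
```

```bash
python3 -c "
from h import *
from station import manip
S=manip.sense();go(S,.6328,.2945,.0445)"
```

```text
tcp [0.634  0.2958 0.0507] t 11.28 gap 0.192 F [-0.7 -0.3 -1.4] travel [-0.0016  0.0017  0.0077] mm [-1.2  1.3  6.2] turn [-0.0003 -0.001  -0.0001]
```

Call:
apply_moves(claw=[-1, -1, -1, -1, -1], travel=[[-0.001, 0.001, 0.002], [-0.001, 0.001, 0.004], [-0.001, 0.001, 0.005], [-0.001, 0.001, 0.005], [-0.001, 0.001, 0.005]], turn=[[0, 0, 0], [0, 0, 0], [0, 0, 0], [0, 0, 0], [0, 0, 0]])

```text
t: 11.7
tcp_pos: [0.6322, 0.2952, 0.0459]
tool_rot: [1.0, 0.0, 0.0, -0.0]
force: [-0.7, 0.1, 4.7]
finger_gap: 0.188
gripper_force: 49.7
```

Call:
apply_moves(claw=[-1, -1, -1, -1], travel=[[0, 0, 0.001], [0, 0, 0.002], [0, 0, 0.002], [0, 0, 0.002]], turn=[[0, 0, 0], [0, 0, 0], [0, 0, 0], [0, 0, 0]])

```text
t: 12.03
tcp_pos: [0.6325, 0.2953, 0.0458]
tool_rot: [1.0, 0.0, 0.001, -0.0]
force: [-3.4, -1.2, 12.2]
finger_gap: 0.192
gripper_force: 50.4
```

Call:
apply_moves(claw=[-0.5, -0.4, -0.2, -0.1, -0.1], travel=[[0, 0, 0], [0, 0, 0], [0, 0, 0], [0, 0, 0], [0, 0, 0]], turn=[[0, 0, 0], [0, 0, 0], [0, 0, 0], [0, 0, 0], [0, 0, 0]])

```text
t: 12.45
tcp_pos: [0.6317, 0.2948, 0.0426]
tool_rot: [1.0, -0.0, -0.0, 0.0]
force: [-0.2, -0.0, 0.9]
finger_gap: 0.451
gripper_force: 0.0
```

Call:
apply_moves(claw=[-0.1, -0.1, -0.1, -0.1, -0.1], travel=[[0, 0, -0.03], [0, 0, -0.07], [0, 0, -0.11], [0, 0, -0.13], [0, 0, -0.13]], turn=[[0, 0, 0], [0, 0, 0], [0, 0, 0], [0, 0, 0], [0, 0, 0]])

```text
t: 12.87
tcp_pos: [0.6353, 0.296, 0.1525]
tool_rot: [1.0, 0.0, 0.005, -0.001]
force: [0.4, 0.6, 0.7]
finger_gap: 0.445
gripper_force: 0.0
```

Call:
apply_moves(claw=[-0.1, -0.1, -0.1, -0.1, -0.1], travel=[[-0.03, 0.017, 0], [-0.07, 0.039, 0], [-0.11, 0.062, 0], [-0.15, 0.084, 0], [-0.18, 0.101, 0]], turn=[[0, 0, 0], [0, 0, 0], [0, 0, 0], [0, 0, 0], [0, 0, 0]])

```text
t: 13.28
tcp_pos: [0.4835, 0.2127, 0.1457]
tool_rot: [1.0, 0.0, -0.003, 0.001]
force: [-0.7, -0.4, -0.8]
finger_gap: 0.452
gripper_force: 0.0
```

Call:
apply_moves(claw=[-0.1, -0.1, -0.1, -0.1, -0.1], travel=[[-0.02, 0.012, 0], [-0.032, 0.018, 0], [-0.032, 0.018, 0], [-0.032, 0.018, 0], [-0.032, 0.018, 0]], turn=[[0, 0, 0], [0, 0, 0], [0, 0, 0], [0, 0, 0], [0, 0, 0]])

```text
t: 13.7
tcp_pos: [0.4634, 0.2001, 0.147]
tool_rot: [1.0, -0.0, 0.0, -0.0]
force: [-0.1, -0.2, -1.2]
finger_gap: 0.447
gripper_force: 0.0
```

```bash
python3 -c "
from h import *
from station import manip
S=manip.sense();go(S,.4628,.1997,.036)
s=manip.snapshot('top');W=cloud(s);W[s['depth']==0]=0
for x,y,a,b in[(.6318,.2935,.078,.092),(.6628,.0067,.078,.092)]:
  t=(W[...,2]>a)&(W[...,2]<b)&(abs(W[...,0]-x)<.04)&(abs(W[...,1]-y)<.04);print(t.sum(),W[t].mean(0).round(4))
cv2.imwrite('pics/c.png',s['pixels'][...,::-1])"
```

```text
tcp [0.4634 0.2001 0.147 ] t 13.7 gap 0.447 F [-0.1 -0.2 -1.2] travel [-0.0009  0.0005  0.1387] mm [ -0.7   0.4 111. ] turn [-0.0001 -0.0003 -0.0001]
87 [0.632  0.2938 0.0846]
84 [0.661  0.0057 0.0847]
```

View pics/c.png

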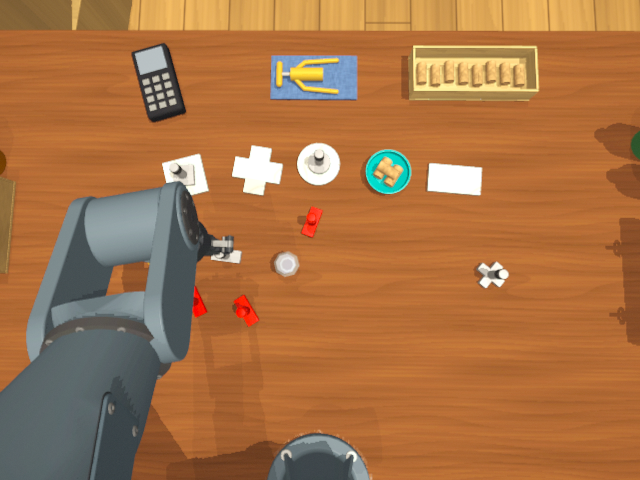

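The square stopper stands on its tile, measured 0.3 mm from the centre. The gripper is over the oblong at (222,250).

Call:
apply_moves(claw=[-0.1, -0.1, -0.1, -0.1, -0.1], travel=[[-0.0005, 0, 0.02], [-0.0005, 0, 0.05], [-0.0005, 0, 0.085], [-0.0005, 0, 0.12], [-0.0005, 0, 0.139]], turn=[[0, 0, 0], [0, 0, 0], [0, 0, 0], [0, 0, 0], [0, 0, 0]])

```text
t: 14.17
tcp_pos: [0.4618, 0.1999, 0.0333]
tool_rot: [1.0, 0.0, -0.001, 0.0]
force: [0.4, -0.5, 0.9]
finger_gap: 0.449
gripper_force: 0.0
```

Call:
apply_moves(claw=[-0.1, -0.1, -0.1, -0.1], travel=[[0, 0, 0], [0, 0, 0], [0, 0, 0], [0, 0, 0]], turn=[[0, 0, 0], [0, 0, 0], [0, 0, 0], [0, 0, 0]])

```text
t: 14.5
tcp_pos: [0.4634, 0.2002, 0.0372]
tool_rot: [1.0, 0.0, 0.001, -0.0]
force: [-0.2, 0.0, 0.1]
finger_gap: 0.452
gripper_force: 0.0
```

Call:
apply_moves(claw=[-0.4, -0.7, -1, -1, -1], travel=[[0, 0, 0], [0, 0, 0], [0, 0, 0], [0, 0, 0], [0, 0, 0]], turn=[[0, 0, 0], [0, 0, 0], [0, 0, 0], [0, 0, 0], [0, 0, 0]])

```text
t: 14.92
tcp_pos: [0.463, 0.2002, 0.0373]
tool_rot: [1.0, -0.0, 0.001, -0.0]
force: [0.2, 1.0, 6.5]
finger_gap: 0.193
gripper_force: 48.8
```

Call:
apply_moves(claw=[-1, -1, -1, -1, -1], travel=[[0, 0, -0.02], [0, 0, -0.06], [0, 0, -0.1], [0, 0, -0.13], [0, 0, -0.145]], turn=[[0, 0, 0], [0, 0, 0], [0, 0, 0], [0, 0, 0], [0, 0, 0]])

```text
t: 15.33
tcp_pos: [0.4634, 0.2, 0.1553]
tool_rot: [1.0, 0.0, 0.003, -0.0]
force: [-0.0, -0.4, -1.2]
finger_gap: 0.19
gripper_force: 49.2
```

```bash
python3 -c "
from h import *
from station import manip
S=manip.sense();go(S,.6326,-.2832,.15)"
```

```text
tcp [0.4634 0.2    0.1553] t 15.33 gap 0.19 F [-0.  -0.4 -1.2] travel [0.2114 0.6041 0.0072] mm [169.1 483.3   5.8] turn [-0.0003 -0.0016  0.0001]
```

Call:
apply_moves(claw=[-1, -1, -1, -1, -1], travel=[[0.01, 0.028, 0], [0.025, 0.071, 0], [0.04, 0.113, 0], [0.055, 0.156, 0], [0.07, 0.198, 0]], turn=[[0, 0, 0], [0, 0, 0], [0, 0, 0], [0, 0, 0], [0, 0, 0]])

```text
t: 15.75
tcp_pos: [0.5178, 0.0399, 0.1523]
tool_rot: [1.0, 0.0, -0.0, 0.0]
force: [0.8, 0.6, -1.4]
finger_gap: 0.186
gripper_force: 49.2
```

Call:
apply_moves(claw=[-1, -1, -1, -1, -1], travel=[[0.015, 0.042, 0], [0.03, 0.085, 0], [0.045, 0.127, 0], [0.06, 0.17, 0], [0.074, 0.212, 0]], turn=[[0, 0, 0], [0, 0, 0], [0, 0, 0], [0, 0, 0], [0, 0, 0]])

```text
t: 16.17
tcp_pos: [0.577, -0.1301, 0.152]
tool_rot: [1.0, -0.0, -0.0, -0.0]
force: [0.5, -0.5, -0.4]
finger_gap: 0.19
gripper_force: 49.2
```

Call:
apply_moves(claw=[-1, -1, -1, -1, -1], travel=[[0.015, 0.042, 0], [0.03, 0.085, 0], [0.045, 0.127, 0], [0.057, 0.163, 0], [0.065, 0.185, 0]], turn=[[0, 0, 0], [0, 0, 0], [0, 0, 0], [0, 0, 0], [0, 0, 0]])

```text
t: 16.58
tcp_pos: [0.6295, -0.2802, 0.1519]
tool_rot: [1.0, -0.001, 0.0, 0.001]
force: [-0.7, -1.2, -0.3]
finger_gap: 0.189
gripper_force: 49.2
```

Call:
apply_moves(claw=[-1, -1, -1, -1, -1], travel=[[0.003, 0.009, 0], [0.003, 0.009, 0], [0.003, 0.009, 0], [0.003, 0.009, 0], [0.003, 0.009, 0]], turn=[[0, 0, 0], [0, 0, 0], [0, 0, 0], [0, 0, 0], [0, 0, 0]])

```text
t: 17.0
tcp_pos: [0.631, -0.2814, 0.1521]
tool_rot: [1.0, 0.001, -0.001, -0.001]
force: [-0.4, 1.1, -1.4]
finger_gap: 0.18
gripper_force: 49.2
```

```bash
python3 -c "
from h import *
from station import manip
S=manip.sense();go(S,.6326,-.2832,.047)"
```

```text
tcp [ 0.631  -0.2814  0.1521] t 17.0 gap 0.18 F [-0.4  1.1 -1.4] travel [0.0022 0.0024 0.1314] mm [  1.8   1.9 105.1] turn [-0.0003  0.0004  0.0005]
```

Call:
apply_moves(claw=[-1, -1, -1, -1, -1], travel=[[0.001, 0.001, 0.03], [0.001, 0.001, 0.07], [0.001, 0.001, 0.1], [0.001, 0.001, 0.12], [0.001, 0.001, 0.126]], turn=[[0, 0, 0], [0, 0, 0], [0, 0, 0], [0, 0, 0], [0, 0, 0]])

```text
t: 17.42
tcp_pos: [0.6299, -0.2813, 0.0479]
tool_rot: [1.0, 0.001, -0.003, -0.002]
force: [-0.5, -0.6, -1.4]
finger_gap: 0.189
gripper_force: 49.2
```

Call:
apply_moves(claw=[-1, -1, -1, -1, -1], travel=[[0, 0, 0], [0, 0, 0], [0, 0, 0], [0, 0, 0], [0, 0, 0]], turn=[[0, 0, 0], [0, 0, 0], [0, 0, 0], [0, 0, 0], [0, 0, 0]])

```text
t: 17.83
tcp_pos: [0.6332, -0.2847, 0.0529]
tool_rot: [1.0, 0.0, 0.001, 0.001]
force: [0.2, 0.2, -1.7]
finger_gap: 0.188
gripper_force: 49.3
```

```bash
python3 -c "
from h import *
from station import manip
S=manip.sense();go(S,.6326,-.2832,.047)"
```

```text
tcp [ 0.6332 -0.2847  0.0529] t 17.83 gap 0.188 F [ 0.2  0.2 -1.7] travel [-0.0007 -0.0019  0.0074] mm [-0.6 -1.5  5.9] turn [ 0.0005 -0.0007  0.    ]
```

Call:
apply_moves(claw=[-1, -1, -1, -1, -1], travel=[[-0.0005, -0.001, 0.002], [-0.0005, -0.001, 0.004], [-0.0005, -0.001, 0.006], [-0.0005, -0.001, 0.006], [-0.0005, -0.001, 0.006]], turn=[[0, 0, 0], [0, 0, 0], [0, 0, 0], [0, 0, 0], [0, 0, 0]])

```text
t: 18.25
tcp_pos: [0.6323, -0.2832, 0.0474]
tool_rot: [1.0, -0.0, 0.0, -0.0]
force: [-0.0, 2.2, 5.2]
finger_gap: 0.184
gripper_force: 49.7
```

Call:
apply_moves(claw=[-1, -1, -1, -1], travel=[[0, 0, 0.001], [0, 0, 0.002], [0, 0, 0.002], [0, 0, 0.002]], turn=[[0, 0, 0], [0, 0, 0], [0, 0, 0], [0, 0, 0]])

```text
t: 18.58
tcp_pos: [0.6329, -0.2833, 0.0474]
tool_rot: [1.0, -0.0, 0.001, 0.0]
force: [-2.7, 3.6, 12.0]
finger_gap: 0.188
gripper_force: 50.4
```

Call:
apply_moves(claw=[-0.5, -0.4, -0.2, -0.1, -0.1], travel=[[0, 0, 0], [0, 0, 0], [0, 0, 0], [0, 0, 0], [0, 0, 0]], turn=[[0, 0, 0], [0, 0, 0], [0, 0, 0], [0, 0, 0], [0, 0, 0]])

```text
t: 19.0
tcp_pos: [0.6316, -0.2834, 0.0443]
tool_rot: [1.0, -0.0, -0.0, -0.0]
force: [-0.1, 0.5, 0.1]
finger_gap: 0.45
gripper_force: 0.0
```

Call:
apply_moves(claw=[-0.1, -0.1, -0.1, -0.1, -0.1], travel=[[0, 0, -0.03], [0, 0, -0.07], [0, 0, -0.11], [0, 0, -0.13], [0, 0, -0.13]], turn=[[0, 0, 0], [0, 0, 0], [0, 0, 0], [0, 0, 0], [0, 0, 0]])

```text
t: 19.42
tcp_pos: [0.6348, -0.2854, 0.154]
tool_rot: [1.0, -0.0, 0.004, 0.003]
force: [-0.3, -1.2, 0.5]
finger_gap: 0.452
gripper_force: 0.0
```

Call:
apply_moves(claw=[-0.1, -0.1, -0.1, -0.1, -0.1], travel=[[-0.03, 0.01, 0], [-0.075, 0.025, 0], [-0.12, 0.04, 0], [-0.165, 0.056, 0], [-0.21, 0.071, 0]], turn=[[0, 0, 0], [0, 0, 0], [0, 0, 0], [0, 0, 0], [0, 0, 0]])

```text
t: 19.83
tcp_pos: [0.4617, -0.3398, 0.1474]
tool_rot: [1.0, 0.0, -0.001, -0.001]
force: [0.2, 0.0, -0.2]
finger_gap: 0.449
gripper_force: 0.0
```

Call:
apply_moves(claw=[-0.1, -0.1, -0.1, -0.1, -0.1], travel=[[-0.03, 0.01, 0], [-0.046, 0.015, 0], [-0.046, 0.015, 0], [-0.046, 0.015, 0], [-0.046, 0.015, 0]], turn=[[0, 0, 0], [0, 0, 0], [0, 0, 0], [0, 0, 0], [0, 0, 0]])

```text
t: 20.25
tcp_pos: [0.4282, -0.3522, 0.1486]
tool_rot: [1.0, 0.0, 0.0, 0.0]
force: [0.8, -0.4, 0.3]
finger_gap: 0.447
gripper_force: 0.0
```

```bash
python3 -c "
from h import *
from station import manip
S=manip.sense();go(S,.428,-.3525,.036)
s=manip.snapshot('top');W=cloud(s);W[s['depth']==0]=0
for x,y,a,b in[(.6316,-.2842,.078,.092),(.6318,.2935,.078,.092),(.6628,.0067,.078,.092)]:
  t=(W[...,2]>a)&(W[...,2]<b)&(abs(W[...,0]-x)<.04)&(abs(W[...,1]-y)<.04);print(t.sum(),W[t].mean(0).round(4))
cv2.imwrite('pics/d.png',s['pixels'][...,::-1])
s=dict(np.load('top0.npz'));W=cloud(s);W[s['depth']==0]=0
for n,x,y,a,b,r in[('tile',.648,.138,.006,.014,.06),('stop',.428,-.3525,.006,.017,.04)]:
  t=(W[...,2]>a)&(W[...,2]<b)&(abs(W[...,0]-x)<r)&(abs(W[...,1]-y)<r);d=W[t][:,:2]-[x,y];th=np.arctan2(d[:,1],d[:,0]);q=np.hypot(*d.T)
  print(n,t.sum(),'arm angle',np.degrees(np.angle((q**4*np.exp(4j*th)).sum()))/4)"
```

```text
tcp [ 0.4282 -0.3522  0.1486] t 20.25 gap 0.447 F [ 0.8 -0.4  0.3] travel [-0.0004  0.0004  0.1407] mm [ -0.3   0.3 112.6] turn [ 0.     -0.0002  0.0001]
89 [ 0.6302 -0.2817  0.0845]
87 [0.6319 0.2937 0.0848]
84 [0.6613 0.0055 0.0847]
tile 1494 arm angle -8.409588677726973
stop 331 arm angle -39.415134766562545
```

View pics/d.png

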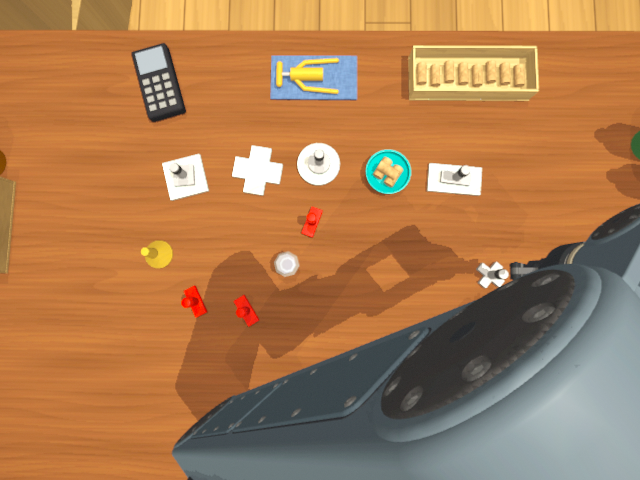

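The oblong stopper stands on its tile at (462,174), about 3 mm from the centre. The round and square stoppers have not moved. The gripper is above the cross stopper, visible at (492,274).

Call:
apply_moves(claw=[-0.1, -0.1, -0.1, -0.1, -0.1], travel=[[0, 0, 0.02], [0, 0, 0.05], [0, 0, 0.085], [0, 0, 0.12], [0, 0, 0.14]], turn=[[0, 0, 0], [0, 0, 0], [0, 0, 0], [0, 0, 0], [0, 0, 0]])

```text
t: 20.72
tcp_pos: [0.4277, -0.3506, 0.0342]
tool_rot: [1.0, 0.001, -0.001, -0.001]
force: [0.2, -0.1, 0.6]
finger_gap: 0.449
gripper_force: 0.0
```

Call:
apply_moves(claw=[-0.1, -0.1, -0.1, -0.1], travel=[[0, 0, 0], [0, 0, 0], [0, 0, 0], [0, 0, 0]], turn=[[0, 0, 0], [0, 0, 0], [0, 0, 0], [0, 0, 0]])

```text
t: 21.05
tcp_pos: [0.4284, -0.353, 0.0383]
tool_rot: [1.0, 0.0, 0.001, 0.001]
force: [0.5, -0.0, 0.1]
finger_gap: 0.448
gripper_force: 0.0
```

Call:
apply_moves(claw=[-0.4, -0.7, -1, -1, -1], travel=[[0, 0, 0], [0, 0, 0], [0, 0, 0], [0, 0, 0], [0, 0, 0]], turn=[[0, 0, 0], [0, 0, 0], [0, 0, 0], [0, 0, 0], [0, 0, 0]])

```text
t: 21.47
tcp_pos: [0.4279, -0.3535, 0.0382]
tool_rot: [1.0, -0.0, 0.001, 0.001]
force: [-0.6, -0.5, 5.9]
finger_gap: 0.186
gripper_force: 48.9
```

Call:
apply_moves(claw=[-1, -1, -1, -1, -1], travel=[[0, 0, -0.02], [0, 0, -0.06], [0, 0, -0.1], [0, 0, -0.13], [0, 0, -0.145]], turn=[[0, 0, 0], [0, 0, 0], [0, 0, 0], [0, 0, 0], [0, 0, 0]])

```text
t: 21.88
tcp_pos: [0.428, -0.3533, 0.156]
tool_rot: [1.0, -0.0, 0.002, 0.002]
force: [-0.3, -1.2, -1.2]
finger_gap: 0.187
gripper_force: 49.1
```

```bash
python3 -c "
from h import *
from station import manip
S=manip.sense();go(S,.649,.139,.15)"
```

```text
tcp [ 0.428  -0.3533  0.156 ] t 21.88 gap 0.187 F [-0.3 -1.2 -1.2] travel [ 0.2761 -0.6154  0.0062] mm [ 220.9 -492.3    5. ] turn [ 0.0011 -0.001  -0.0001]
```

Call:
apply_moves(claw=[-1, -1, -1, -1, -1], travel=[[0.012, -0.027, 0], [0.031, -0.068, 0], [0.049, -0.109, 0], [0.068, -0.15, 0], [0.086, -0.192, 0]], turn=[[0, 0, 0], [0, 0, 0], [0, 0, 0], [0, 0, 0], [0, 0, 0]])

```text
t: 22.3
tcp_pos: [0.4958, -0.1971, 0.1527]
tool_rot: [1.0, -0.001, -0.0, -0.0]
force: [0.6, -1.0, -0.7]
finger_gap: 0.187
gripper_force: 49.1
```

Call:
apply_moves(claw=[-1, -1, -1, -1, -1], travel=[[0.018, -0.041, 0], [0.037, -0.082, 0], [0.055, -0.123, 0], [0.074, -0.164, 0], [0.092, -0.205, 0]], turn=[[0, 0, 0], [0, 0, 0], [0, 0, 0], [0, 0, 0], [0, 0, 0]])

```text
t: 22.72
tcp_pos: [0.5693, -0.0327, 0.1526]
tool_rot: [1.0, -0.0, -0.001, -0.0]
force: [1.5, -0.9, -1.1]
finger_gap: 0.188
gripper_force: 49.1
```

Call:
apply_moves(claw=[-1, -1, -1, -1, -1], travel=[[0.018, -0.041, 0], [0.037, -0.082, 0], [0.055, -0.123, 0], [0.074, -0.164, 0], [0.09, -0.2, 0]], turn=[[0, 0, 0], [0, 0, 0], [0, 0, 0], [0, 0, 0], [0, 0, 0]])

```text
t: 23.13
tcp_pos: [0.6415, 0.1277, 0.1524]
tool_rot: [1.0, 0.0, -0.001, -0.0]
force: [0.3, 0.2, -1.3]
finger_gap: 0.186
gripper_force: 49.1
```

Call:
apply_moves(claw=[-1, -1, -1, -1, -1], travel=[[0.006, -0.013, 0], [0.008, -0.017, 0], [0.008, -0.017, 0], [0.008, -0.017, 0], [0.008, -0.017, 0]], turn=[[0, 0, -0.03], [0, 0, -0.065], [0, 0, -0.1], [0, 0, -0.135], [0, 0, -0.17]])

```text
t: 23.55
tcp_pos: [0.647, 0.1393, 0.1521]
tool_rot: [0.964, 0.267, -0.001, -0.0]
force: [0.9, -0.7, -0.8]
finger_gap: 0.186
gripper_force: 49.1
```

Call:
apply_moves(claw=[-1, -1, -1, -1], travel=[[0, 0, 0], [0, 0, 0], [0, 0, 0], [0, 0, 0]], turn=[[0, 0, 0], [0, 0, 0], [0, 0, 0], [0, 0, 0]])

```text
t: 23.88
tcp_pos: [0.6477, 0.1388, 0.1528]
tool_rot: [0.965, 0.263, -0.0, -0.0]
force: [0.0, -0.3, -0.9]
finger_gap: 0.186
gripper_force: 49.1
```

```bash
python3 -c "
from h import *
from station import manip
S=manip.sense();go(S,.649,.139,.048,31)"
```

```text
tcp [0.6477 0.1388 0.1528] t 23.88 gap 0.186 F [ 0.  -0.3 -0.9] travel [0.0015 0.0007 0.1309] mm [  1.2   0.5 104.8] turn [-0.0001  0.0001 -0.0028]
```

Call:
apply_moves(claw=[-1, -1, -1, -1, -1], travel=[[0.001, 0.0005, 0.03], [0.001, 0.0005, 0.07], [0.001, 0.0005, 0.1], [0.001, 0.0005, 0.12], [0.001, 0.0005, 0.126]], turn=[[0, 0, 0], [0, 0, 0], [0, 0, 0], [0, 0, 0], [0, 0, 0]])

```text
t: 24.3
tcp_pos: [0.6463, 0.1387, 0.0487]
tool_rot: [0.965, 0.263, -0.003, -0.001]
force: [-0.5, -0.4, -1.8]
finger_gap: 0.185
gripper_force: 49.1
```

Call:
apply_moves(claw=[-1, -1, -1, -1, -1], travel=[[0, 0, 0], [0, 0, 0], [0, 0, 0], [0, 0, 0], [0, 0, 0]], turn=[[0, 0, 0], [0, 0, 0], [0, 0, 0], [0, 0, 0], [0, 0, 0]])

```text
t: 24.72
tcp_pos: [0.6498, 0.1391, 0.0536]
tool_rot: [0.965, 0.264, 0.001, 0.0]
force: [-0.0, 0.1, -1.1]
finger_gap: 0.185
gripper_force: 49.2
```

```bash
python3 -c "
from h import *
from station import manip
S=manip.sense();go(S,.649,.139,.048,31)"
```

```text
tcp [0.6498 0.1391 0.0536] t 24.72 gap 0.185 F [-0.   0.1 -1.1] travel [-0.001  -0.0004  0.007 ] mm [-0.8 -0.3  5.6] turn [ 0.0004 -0.0007 -0.0023]
```

Call:
apply_moves(claw=[-1, -1, -1, -1, -1], travel=[[-0.0005, 0, 0.002], [-0.0005, 0, 0.004], [-0.0005, 0, 0.006], [-0.0005, 0, 0.006], [-0.0005, 0, 0.006]], turn=[[0, 0, 0], [0, 0, 0], [0, 0, 0], [0, 0, 0], [0, 0, 0]])

```text
t: 25.13
tcp_pos: [0.649, 0.1385, 0.0482]
tool_rot: [0.965, 0.264, 0.0, 0.0]
force: [-1.2, -0.7, 4.3]
finger_gap: 0.182
gripper_force: 49.7
```

Call:
apply_moves(claw=[-1, -1, -1, -1], travel=[[0, 0, 0.001], [0, 0, 0.002], [0, 0, 0.002], [0, 0, 0.002]], turn=[[0, 0, 0], [0, 0, 0], [0, 0, 0], [0, 0, 0]])

```text
t: 25.47
tcp_pos: [0.6491, 0.1386, 0.0481]
tool_rot: [0.965, 0.264, 0.001, 0.0]
force: [-2.8, -1.4, 12.6]
finger_gap: 0.186
gripper_force: 50.7
```

Call:
apply_moves(claw=[-0.5, -0.4, -0.2, -0.1, -0.1], travel=[[0, 0, 0], [0, 0, 0], [0, 0, 0], [0, 0, 0], [0, 0, 0]], turn=[[0, 0, 0], [0, 0, 0], [0, 0, 0], [0, 0, 0], [0, 0, 0]])

```text
t: 25.88
tcp_pos: [0.6482, 0.1389, 0.0451]
tool_rot: [0.965, 0.264, -0.0, -0.0]
force: [0.0, -0.1, -0.2]
finger_gap: 0.452
gripper_force: 0.0
```

Call:
apply_moves(claw=[-0.1, -0.1, -0.1, -0.1, -0.1], travel=[[0, 0, -0.03], [0, 0, -0.07], [0, 0, -0.11], [0, 0, -0.15], [0, 0, -0.18]], turn=[[0, 0, 0], [0, 0, 0], [0, 0, 0], [0, 0, 0], [0, 0, 0]])

```text
t: 26.3
tcp_pos: [0.6494, 0.139, 0.1923]
tool_rot: [0.965, 0.264, 0.001, 0.0]
force: [0.6, 0.3, -0.2]
finger_gap: 0.449
gripper_force: 0.0
```

Call:
apply_moves(claw=[-0.1, -0.1, -0.1, -0.1, -0.1], travel=[[-0.04, 0, 0], [-0.08, 0, 0], [-0.12, 0, 0], [-0.16, 0, 0], [-0.2, 0, 0]], turn=[[0, 0, 0], [0, 0, 0], [0, 0, 0], [0, 0, 0], [0, 0, 0]])

```text
t: 26.72
tcp_pos: [0.5093, 0.0569, 0.1896]
tool_rot: [0.965, 0.264, -0.0, 0.0]
force: [-0.5, -1.9, 0.4]
finger_gap: 0.45
gripper_force: 0.0
```

```bash
python3 -c "
from h import *
from station import manip
s=manip.snapshot('top');W=cloud(s);W[s['depth']==0]=0
for n,x,y,a,b in[('cr',.648,.138,.078,.092),('ob',.6316,-.2842,.078,.092),('sq',.6318,.2935,.078,.092),('ro',.6628,.0067,.078,.092)]:
  t=(W[...,2]>a)&(W[...,2]<b)&(abs(W[...,0]-x)<.04)&(abs(W[...,1]-y)<.04);print(n,t.sum(),W[t].mean(0).round(4))
a=cv2.resize(s['pixels'][100:360,120:520,::-1],None,fx=1.4,fy=1.4)
b=manip.snapshot('side')['pixels'][110:410,60:460,::-1];b=cv2.resize(b,None,fx=.74,fy=.74)
o=np.zeros((a.shape[0]+b.shape[0],a.shape[1],3),np.uint8);o[:a.shape[0]]=a;o[a.shape[0]:,:b.shape[1]]=b
cv2.imwrite('pics/e.png',o);print(o.shape)"
```

```text
cr 0 [nan nan nan]
ob 88 [ 0.6302 -0.2818  0.0848]
sq 89 [0.6319 0.2936 0.0847]
ro 0 [nan nan nan]
(586, 560, 3)<string>:6: RuntimeWarning: Mean of empty slice.
  ret = um.true_divide(
```

View pics/e.png

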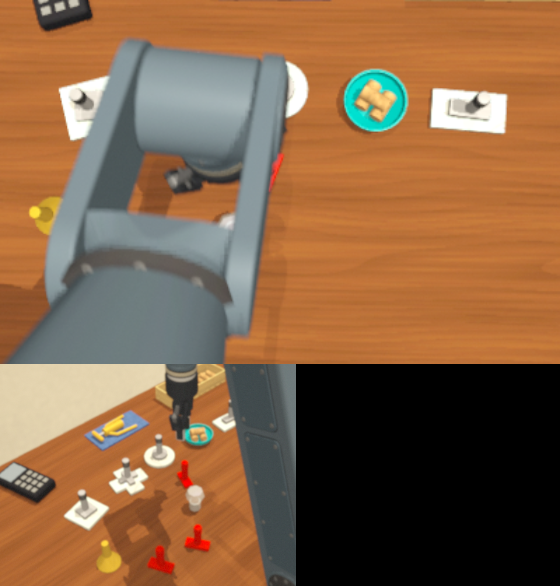

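In the side view all four stoppers stand on their tiles. The arm hides the cross and round stoppers from above, so I'm moving it aside to check them.

Call:
apply_moves(claw=[0, 0, 0, 0, 0], travel=[[-0.03, 0.03, 0], [-0.06, 0.06, 0], [-0.09, 0.09, 0], [-0.12, 0.12, 0], [-0.15, 0.15, 0]], turn=[[0, 0, 0], [0, 0, 0], [0, 0, 0], [0, 0, 0], [0, 0, 0]])

```text
t: 27.23
tcp_pos: [0.4689, -0.1084, 0.1898]
tool_rot: [0.964, 0.264, 0.0, 0.0]
force: [0.7, -0.0, 0.1]
finger_gap: 0.499
gripper_force: 0.0
```

Call:
apply_moves(claw=[0, 0, 0, 0, 0], travel=[[-0.03, 0.03, 0], [-0.06, 0.06, 0], [-0.08, 0.08, 0], [-0.1, 0.1, 0], [-0.1, 0.1, 0]], turn=[[0, 0, 0], [0, 0, 0], [0, 0, 0], [0, 0, 0], [0, 0, 0]])

```text
t: 27.65
tcp_pos: [0.4412, -0.2212, 0.1899]
tool_rot: [0.965, 0.262, 0.001, 0.002]
force: [-0.2, -0.2, -0.1]
finger_gap: 0.502
gripper_force: 0.0
```

```bash
python3 -c "
from h import *
from station import manip
s=manip.snapshot('top');W=cloud(s);W[s['depth']==0]=0
for n,x,y,a,b in[('cr',.648,.138,.078,.092),('ob',.6316,-.2842,.078,.092),('sq',.6318,.2935,.078,.092),('ro',.6628,.0067,.078,.092)]:
  t=(W[...,2]>a)&(W[...,2]<b)&(abs(W[...,0]-x)<.04)&(abs(W[...,1]-y)<.04);print(n,t.sum(),W[t].mean(0).round(4))
cv2.imwrite('pics/f.png',s['pixels'][...,::-1])"
```

```text
cr 90 [0.6483 0.1378 0.0843]
ob 86 [ 0.6299 -0.2816  0.0851]
sq 88 [0.6321 0.2937 0.0844]
ro 85 [0.6611 0.0055 0.0848]
```

View pics/f.png

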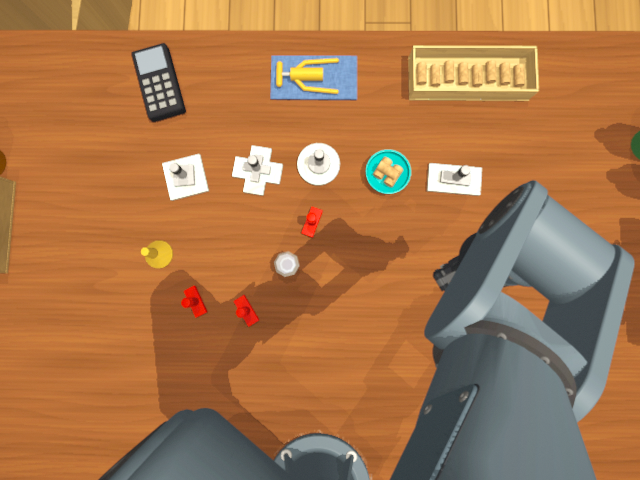

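All four stoppers stand upright, within 3 mm of their tile centres. The funnel at (157,254), the crystal at (287,264) and the red look-alikes are where they were.

Call:
apply_moves(claw=[0, 0, 0], travel=[[0, 0, 0], [0, 0, 0], [0, 0, 0]], turn=[[0, 0, 0], [0, 0, 0], [0, 0, 0]])

```text
t: 27.95
tcp_pos: [0.4406, -0.2153, 0.1896]
tool_rot: [0.964, 0.265, -0.0, -0.0]
force: [0.1, 0.2, -0.5]
finger_gap: 0.5
gripper_force: 0.0
```

```bash
python3 -c "
from station import manip
print(manip.sign_off())"
```

```text
the job is handed in; nothing more can be done
None
```

All four steel stoppers stand upright within about 3 mm of the centres of their matching tiles, the funnel, crystal stopper and red look-alikes were left where they were, and the job was handed in at about 28 s.

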